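Close the strap guide to its set mark and lock it

TASK

Set the strap guide on the bench to width: with a fingertip on the knurled wheel, roll it until the moving jaw has closed in far enough that its pointer stands exactly opposite the pointer of the set mark. Then push the clamping lever with a finger all the way over to its left stop to lock the setting. Nothing is to be picked up: do not push the jaw or the set mark directly, and leave the things lying around where they are.

Things in the scene. Friction and masses are not known exactly. Their poses are not given: they have to be found in the camera images.
- strap_guide: Strap guide, a low grey fixture screwed to the bench: base plate 130 (x) x 240 (y) x 14 mm, origin at the centre of its underside on the bench, x away from the robot, y to its left, z up; turned up to 0.35 rad. Fixed steel jaw at the right of its far half (x 5 to 60, y -93 to -75, up to z 54), end block at y 45 to 57; all else on it is lower than the wheel (z 71).
- guide_jaw: Moving steel jaw, 55 x 18 mm, top at z 52 mm, on two rods left of the fixed jaw. Origin in its middle plane, over strap_guide x 0, z 16; axes as strap_guide. Only the wheel drives it: its middle goes from strap_guide y +4 mm (gap 70 mm) to y -41 mm (gap 25 mm).
- index_tip (a point): End of the moving jaw's pointer, a black finger 4 mm wide that points towards the robot over the scale rail (an aluminium strip in front of the jaws, strap_guide x -18 to -2, y -85 to 40, top z 30). Strap_guide x -11, z 36 mm; y that of the jaw's middle, at the start -2 to +4 mm. Axes as strap_guide.
- set_mark: Set mark: dark steel saddle 10 mm wide on the front of the scale rail, top at z 36 mm; stays where it is during the job. Origin in its middle plane, over strap_guide x 0, z 16; axes as strap_guide.
- mark_tip (a point): End of the set mark's pointer, a black finger 4 mm wide that points away from the robot, at the jaw's pointer and 1 mm short of it; strap_guide x -12, z 36 mm, y somewhere from -28 to -14 mm. Axes as strap_guide. The setting is right when index_tip and mark_tip have the same strap_guide y.
- wheel_top (a point): Highest point of the knurled wheel, strap_guide x -40, y -80, z 71 mm; fixed to the base. The wheel: steel, diameter 50, 18 mm wide, axle along strap_guide x at z 46; cheeks beside it reach z 51. It does not yield downwards; a light press of some 3 to 10 N gives grip enough to roll it.
- guide_wheel (a joint): Angle of the knurled wheel, 0 to 7.5 rad, at the start 0 to 1. It grows when the wheel's top is rolled to the right (strap_guide -y) and then moves the jaw to the right: 6 mm per rad, that is 6 mm for 25 mm of rolled rim. Rolled to the left it opens the jaws. About 0.6 N at the rim turns it; it stays where it is left.
- lock_lever (a joint): Swing of the clamping lever at the guide's left end, 0 (open, leans to the right, its start) to 1.1 rad (locked, leans to the left, at its stop). It grows as the lever's end is pushed to the left (strap_guide +y). About 1 N at its end moves it; it stays where it is left.
- lever_pivot (a point): Upright axis of the lever at the height of its arm, strap_guide x -10, y 85, z 52 mm; fixed to the base. The round black arm, 12 mm thick, reaches 71 mm from the axis towards the robot: at 0 it points 0.55 rad to the right of strap_guide -x, at 1.1 rad 0.55 rad to the left of it. It swings 32 mm clear above the base plate; hub 26 mm wide.
- lever_end (a point): Point in the middle of the lever's arm, 60 mm from its axis, z 52 mm; moves with the lever.
- elec_tape: Bystander: black roll of electrical tape, 58 mm wide, 19 mm high, lying to the right of the guide; origin at its underside.
- glue_stick: Bystander: glue stick standing upright, 30 mm wide, 95 mm high, behind and to the left of the guide; origin at its underside.
- screwdriver: Bystander: screwdriver 206 mm long, 30 mm thick, lying in front of the guide; origin at its underside.
- label_roll_2: Bystander: white label roll, 68 mm wide, 47 mm high, behind and to the right of the guide; origin at its underside.
- marker_2: Bystander: marker pen 135 mm long, 17 mm thick, lying behind the guide; origin at its underside.
- tape_measure: Bystander: tape measure 40 x 91 x 67 mm high, standing to the left of the guide; origin at its underside.

How it is judged:
On the way, in this order (a step that is already met when the one before it is completed fails the run):
1. the jaw's pointer stands opposite the set mark's (within 2.5 mm) while the lever is still open (y of index_tip in the frame of mark_tip between -0.0025 and 0.0025 m and value of joint lock_lever below 0.2 rad), for 0.3 s.
2. the lever is pushed over to its left stop (y of index_tip in the frame of mark_tip between -0.0025 and 0.0025 m and value of joint lock_lever above 1 rad), for 0.2 s.
At the end, for the whole second after the job is handed in: The moving jaw's pointer stands opposite the set mark's pointer to within 2.5 mm along the rail, the wheel is at rest, and the clamping lever is at its left stop (beyond 1.0 of 1.1 rad) (all of step 2 and velocity of joint guide_wheel between -0.1 and 0.1 rad/s); the robot touches nothing.
It fails at once if the jaw is pushed directly (contact force between any of the fingers, the arm and guide_jaw above 2 N).
It fails at once if the set mark is pushed (contact force between any of the fingers, the arm and set_mark above 2 N).
It fails at once if a bystander is moved by more than 20 mm or lifted (distance of any of elec_tape, glue_stick, screwdriver, label_roll_2, marker_2, tape_measure from where it was at the start of the episode above 0.02 m).
It also fails if it takes over 51 s, if anything falls off the work surface, if the arm or the gripper's body presses on something with over 40 N, if the wrist force passes 120 N, or if a joint passes its speed limit or range.

ROBOT

A 6-joint arm with a two-finger parallel gripper is mounted at the origin on a cart in front of the work surface, level with it; the furniture and walls round the work are solid. World frame = base frame: x ahead of the robot, y to its left, z up, the work surface at z = 0. Lengths are in m, angles in rad, forces in N, time in s.
With the tool pointing down it reaches from about 0.25 to 0.775 m from the base axis. Payload 8.9 kg.
Tool frame: the origin (TCP) lies at the very end of the fingers, on their centre line; the grasp point (between the pads) lies 19 mm behind it (env.grip_depth is the distance from the TCP to the grasp point, in m); z points along the fingers, y is the direction in which the jaws open and shut (so a half turn about z gives the same grasp; the last joint's range is limited). The gripper opens to 85 mm and grips with 20 to 120 N. Pads are 22 mm wide; open, the fingers measure 114 mm over their backs; the gripper's body (76 mm by 85 mm) begins 54 mm behind the grasp point. The pads swing forward as they close: fully open they stand 13 mm farther back than shut.
Start: joints at [1.003, 0.291, -0.153, 1.127, 0, 1.431], TCP at [0.218, 0.477, 0.231] pointing down, gripper open.
Joint ranges: [-2.52, 2.52], [-0.91, 1.74], [-1.3, 1.37], [-1.96, 2.02], [-1.52, 1.47], [-3.14, 3.14]. Speed limits (rad/s): [2.22, 2.22, 2.79, 3.14, 3.14, 3.14].

INTERFACE

Orientations are given as a 3x3 rotation matrix whose columns are the frame's x, y, z axes.
In Python, from cell import env, vision gives the robot as it stands.
- The arm moves only by the shell command python3 -m handwheel 'ROWS' [FORCE]. ROWS is JSON, one flat list of numbers, 7 for each row, row after row: the shift along the tool's x, y, z in mm, then the turn, a rotation vector about the tool's x, y, z in rad, then the closure, from 0 (fully open) to 1 (shut). In form: [x, y, z, wx, wy, wz, gripper, x, y, z, wx, wy, wz, gripper, ...]. A call has 1 to 10 rows; each row shifts and turns the commanded pose from where the row before left it, along the tool's axes as they then stand; what a row does not reach is not made up. A row lasts 1/10 s, in which the tool goes at most 50 mm and 8.59 degrees, less where a joint would pass 70% of its speed; a pose out of reach is approached as far as the arm can. A call with a gripper value outside its range is refused whole. The fingers move at their own pace and stop on an object; FORCE is the grip in N (left out, the last holds). Time passes only in rows, so rows that do not move let the fingers close. It gives the time, the measured TCP pose, the force and the opening at its end, in the units of the state.
- env.observe(): the state, without advancing time (a new reading comes with each control period).
- vision.read_camera(name): name is "scene" or "top"; returns a dict with "image" (384x512x3 uint8, red, green, blue), "K" (3x3 intrinsics, pixels), "k1" (the pictures are not rectified: a ray, as slopes to the right and down, at radius r is drawn at 1 + k1 r^2 times it, then the intrinsics apply), "rvec" (rotation vector, rad) and "tvec" (3), from world to camera coordinates, as OpenCV has them. Camera axes: x right, y down, z forward; pixel columns grow to the right and rows downward; lengths in m; the calibration is good to about 2 mm. A picture is of the moment at which its call begins. There is no depth.
- env.sign_off(): hands the job in, once; it reports no verdict.
The state is a dict: "time": time; "joint_positions": joint angles; "dq": joint speeds; "joint_efforts": joint torques, N m; "position": TCP position; "eef_rot": TCP orientation; "force": force on the tool from outside, world axes, zero at the start; "moment": the same for the moment, N m; "grip_width": finger opening in m.
Only numpy, scipy, OpenCV 4.12 (cv2) and the standard library are available. Lean on these libraries where they do the work, as an engineer would, in place of code of your own. Each camera call takes 0.05 s, during which the arm holds its last target.

## Working session

There is one attempt and no reset: what is moved stays moved. The work goes in short steps, Python scripts to look and compute and a shell command to move; the robot and the scene stay as the last step left them, time stands still between calls to the robot, and variables do not carry over. Pictures are saved under pics/ and viewed, and the job is handed in when it is done.

```bash
ls; mkdir -p pics; python3 - <<'E'
from cell import env, vision
import cv2,numpy as np
for n in("scene","top"):
    c=vision.read_camera(n); cv2.imwrite(f"pics/{n}0.png",c["image"][:,:,::-1]); print(n,c["K"],c["k1"],c["rvec"],c["tvec"])
s=env.observe(); print(s)
E
```

```text
pics
scene [[385.97844491   0.         259.75345254]
 [  0.         385.97844491 192.68105093]
 [  0.           0.           1.        ]] -0.05122638329410355 [ 1.41331384 -2.23708808  0.84677195] [0.26003218 0.44415235 0.61486324]
top [[383.27370846   0.         252.88062505]
 [  0.         383.27370846 194.35613366]
 [  0.           0.           1.        ]] 0.03213260224391624 [ 2.14573836 -2.13960234  0.20566475] [0.00979817 0.58776623 0.99029079]
{'time': 0.1, 'joint_positions': array([ 1.00271364e+00,  2.91192886e-01, -1.54016159e-01,  1.12672620e+00,
       -2.36821919e-05,  1.43152706e+00]), 'dq': array([ 6.37305505e-05, -1.81319963e-03,  1.27419079e-03,  1.08820043e-03,
       -1.65763920e-03,  4.98062903e-04]), 'joint_efforts': array([ 2.79062064e-03, -5.37979317e+01,  3.31919789e+01,  9.25228873e-03,
       -8.75400565e-05,  4.37592064e-05]), 'position': array([0.21807039, 0.47714356, 0.23081883]), 'eef_rot': array([[-9.09459725e-01,  4.15791603e-01, -5.92795134e-04],
       [ 4.15792004e-01,  9.09459215e-01, -9.72775080e-04],
       [ 1.34651287e-04, -1.13117923e-03, -9.99999351e-01]]), 'force': array([-0.49378254,  0.07317497,  0.22924412]), 'moment': array([-0.01032233,  0.03043858,  0.03133892]), 'grip_width': 0.08557426979550882}
```

View pics/scene0.png

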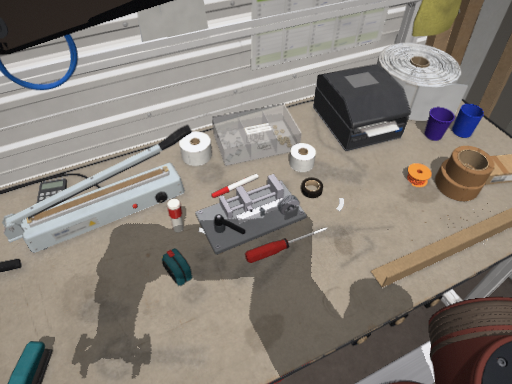

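View pics/top0.png

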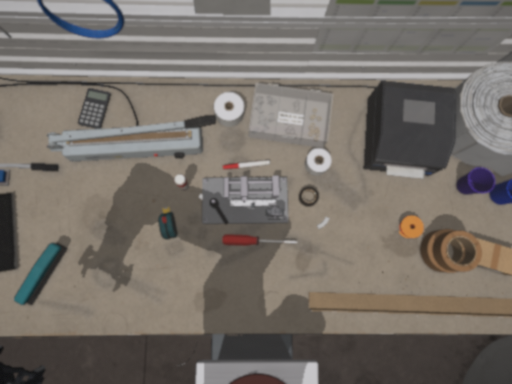

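The guide shows at about (245,200) in the top view and (252,212) in the scene view. I'll enlarge both.

```bash
python3 - <<'E'
import cv2
a=cv2.imread("pics/top0.png")[165:235,195:300]; cv2.imwrite("pics/top0c.png",cv2.resize(a,None,fx=7.5,fy=7.5,interpolation=cv2.INTER_CUBIC))
a=cv2.imread("pics/scene0.png")[170:255,190:315]; cv2.imwrite("pics/scene0c.png",cv2.resize(a,None,fx=6.4,fy=6.4,interpolation=cv2.INTER_CUBIC))
E
```

```text
(no output)
```

View pics/top0c.png

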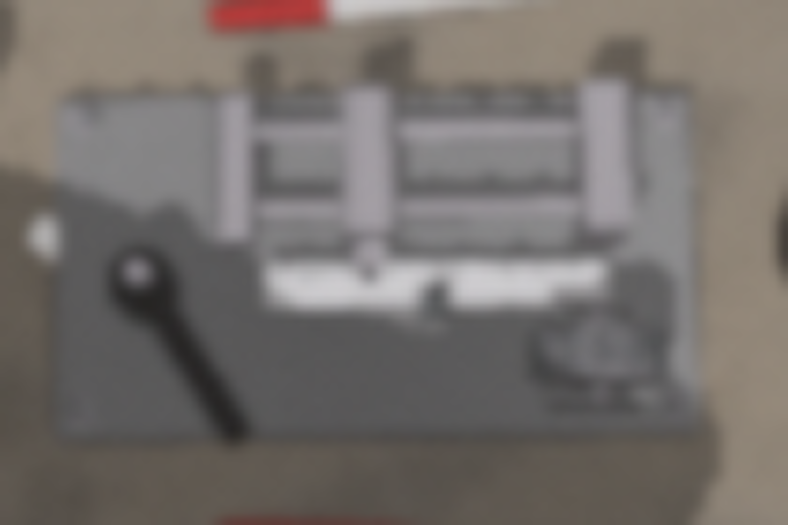

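View pics/scene0c.png

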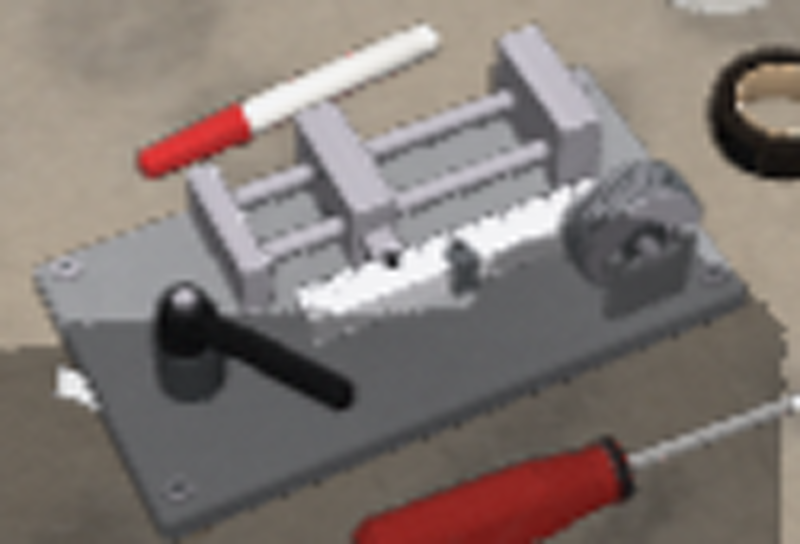

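Top crop: plate corners at (62,92), (690,90), (697,432) and (57,435). The jaw pointer tip is at about (371,270), the mark tip at about (437,285), and the hub at (138,272). Scene crop: left corner at (35,268), near-left (165,530), near-right (748,290), jaw pointer tip (392,260), mark about (462,245), lever tip (345,400). Next I'll fit the pose.

```bash
cat > h.py <<'E'
import numpy as np,cv2
from scipy.optimize import least_squares
from cell import env,vision
def proj(c,P):
    R,_=cv2.Rodrigues(np.array(c["rvec"])); p=np.atleast_2d(P)@R.T+np.array(c["tvec"]).ravel()
    s=p[:,:2]/p[:,2:]; s=s*(1+c["k1"]*(s**2).sum(1,keepdims=True)); K=c["K"]
    return s*[K[0,0],K[1,1]]+[K[0,2],K[1,2]]
def W(q,P):
    c,s=np.cos(q[2]),np.sin(q[2]); P=np.atleast_2d(P).astype(float)
    return np.c_[q[0]+c*P[:,0]-s*P[:,1],q[1]+s*P[:,0]+c*P[:,1],P[:,2]]
def full(uv,o,f): return np.array(o)+(np.atleast_2d(uv)+.5)/f-.5
E
cat > fit.py <<'E'
from h import *
T=vision.read_camera("top");S=vision.read_camera("scene")
# guide points (m)
x,y=.065,.120
PT=np.array([[x,y,.014],[x,-y,.014],[-x,-y,.014],[-x,y,.014],[.0325,-.075,.054],[.0325,-.093,.054],[-.01,.085,.062]])
UT=full([[62,92],[690,90],[697,432],[57,435],[582,155],[630,155],[138,272]],(195,165),7.5)
PS=np.array([[x,y,.014],[-x,y,.014],[-x,-y,.014],[.06,-.075,.054],[.005,-.093,.054]])
US=full([[36,266],[160,522],[748,290],[497,38],[600,125]],(190,170),6.4)
def r(q):
    return np.r_[(proj(T,W(q,PT))+q[3:5]-UT).ravel(),(proj(S,W(q,PS))+q[5:7]-US).ravel(),q[3:]/1.5]
s=least_squares(r,[.5,0,0,0,0,0,0],loss="soft_l1");q=s.x;print(q.round(4));print(r(q).round(2))
np.save("q.npy",q)
tt=full([[371,270],[437,285]],(195,165),7.5);ss=full([[392,260],[462,245]],(190,170),6.4)
for n,X in(("idx",-.011),("mark",-.012)):
    i=0 if n=="idx" else 1
    for c,o,u in((T,q[3:5],tt[i]),(S,q[5:7],ss[i])):
        f=lambda v:(proj(c,W(q,[v[1],v[0],.036]))[0]+o-u)
        print(n,least_squares(f,[0,X],x_scale=.01).x)
for n,P in dict(wheel=[-.04,-.08,.071],pivot=[-.01,.085,.052]).items(): print(n,W(q,P)[0])
E
python3 fit.py
```

```text
[ 0.5809  0.0335  0.0099  0.0136  0.4985 -0.1956  0.3098]
[-0.77  0.04  0.36 -0.02  0.54  0.1  -0.74  0.29  0.13 -0.11  0.34 -0.14
 -0.06 -0.39 -0.85 -0.38 -0.18  0.79  0.32  0.17 -0.03  0.12  0.8  -0.94
  0.01  0.33 -0.13  0.21]
idx [ 0.00198461 -0.0067367 ]
idx [ 0.00292411 -0.00861318]
mark [-0.02210213 -0.01241584]
mark [-0.02355902 -0.01345588]
wheel [ 0.54165148 -0.04684287  0.071     ]
pivot [0.57002201 0.1184451  0.052     ]
```

```bash
python3 -m handwheel '[0,0,0,0,0,-0.146,1,0,0,0,0,0,-0.146,1,0,0,0,0,0,-0.146,1,-20,-36,0,0,0,0,1,-20,-36,0,0,0,0,1,-20,-36,0,0,0,0,1,-20,-36,0,0,0,0,1,-20,-36,0,0,0,0,1,-20,-36,0,0,0,0,1,-20,-36,0,0,0,0,1]' 20; python3 -c "
from cell import env;print(env.observe()['eef_rot'].round(3))"
```

```text
time: 1.2
position: [0.3611, 0.2252, 0.2314]
eef_rot: [[-1.0, -0.009, 0.0], [-0.009, 1.0, 0.0], [-0.0, 0.0, -1.0]]
force: [0.8, 0.9, -1.2]
grip_width: 0.0004
[[-1.    -0.009  0.   ]
 [-0.009  1.     0.   ]
 [-0.     0.    -1.   ]]
```

```bash
python3 -m handwheel '[-22,-33,0,0,0,0,1,-22,-33,0,0,0,0,1,-22,-33,0,0,0,0,1,-22,-33,0,0,0,0,1,-22,-33,0,0,0,0,1,-22,-33,0,0,0,0,1,-22,-33,0,0,0,0,1,-22,-33,10,0,0,0,1,0,0,40,0,0,0,1,0,0,40,0,0,0,1]'; python3 -m handwheel '[0,0,0,0,0,0,1,0,0,0,0,0,0,1]'
```

```text
time: 2.2
position: [0.5401, -0.037, 0.1404]
eef_rot: [[-1.0, -0.007, 0.002], [-0.007, 1.0, -0.0], [-0.002, -0.0, -1.0]]
force: [-0.3, 1.5, -0.6]
grip_width: -0.0
time: 2.4
position: [0.5387, -0.0355, 0.1417]
eef_rot: [[-1.0, -0.009, -0.001], [-0.009, 1.0, 0.0], [0.001, 0.0, -1.0]]
force: [0.2, 0.4, 1.2]
grip_width: -0.0001
```

```bash
python3 -m handwheel '[-3,1,30,0,0,0,1,0,0,20,0,0,0,1,0,0,12,0,0,0,1,0,0,3,0,0,0,1,0,0,1,0,0,0,1,0,0,1,0,0,0,1,0,0,0,0,0,0,1]'; python3 - <<'E'
from h import *
for n in("scene","top"):
    c=vision.read_camera(n);p=proj(c,env.observe()["position"])[0];u,v=p.astype(int)
    a=c["image"][v-50:v+50,u-60:u+60,::-1];cv2.imwrite(f"pics/{n}1.png",cv2.resize(a,None,fx=6,fy=6,interpolation=cv2.INTER_CUBIC))
E
```

```text
time: 3.1
position: [0.5426, -0.0347, 0.0752]
eef_rot: [[-1.0, -0.009, 0.001], [-0.009, 1.0, -0.0], [-0.001, -0.0, -1.0]]
force: [0.4, 0.4, 0.1]
grip_width: 0.0005
```

View pics/scene1.png

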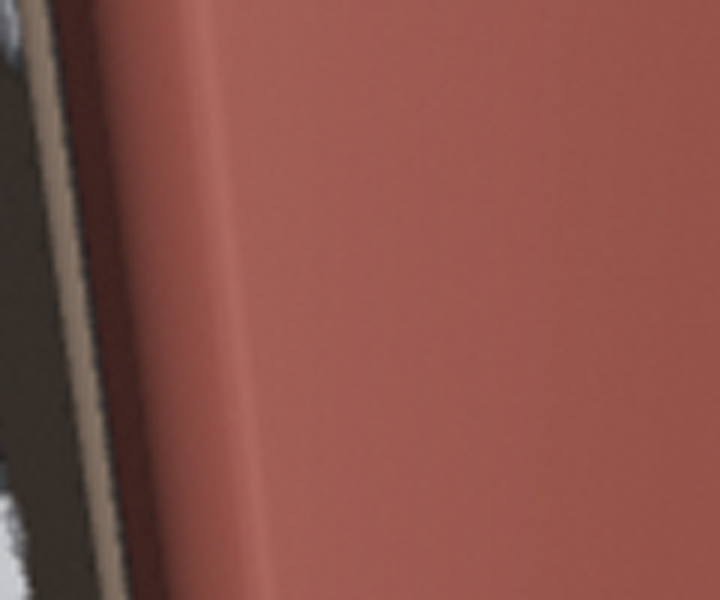

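The arm hides the guide in this scene view, so I'll make contact by force.

```bash
python3 -m handwheel '[0,0,2,0,0,0,1,0,0,1,0,0,0,1,0,0,0,0,0,0,1]';python3 -m handwheel '[0,0,1,0,0,0,1,0,0,0,0,0,0,1]'
```

```text
time: 3.5
position: [0.5419, -0.0345, 0.0711]
eef_rot: [[-1.0, -0.009, -0.0], [-0.009, 1.0, 0.0], [0.0, 0.0, -1.0]]
force: [-0.7, 0.4, -0.1]
grip_width: 0.0001
time: 3.7
position: [0.5421, -0.0346, 0.0703]
eef_rot: [[-1.0, -0.009, 0.0], [-0.009, 1.0, 0.0], [-0.0, 0.0, -1.0]]
force: [1.0, -0.5, 0.9]
grip_width: -0.0003
```

```bash
python3 -m handwheel '[0,0,0.5,0,0,0,1,0,0,0,0,0,0,1]';python3 -m handwheel '[0,0,0.5,0,0,0,1,0,0,0,0,0,0,1]'
```

```text
time: 3.9
position: [0.5421, -0.0345, 0.07]
eef_rot: [[-1.0, -0.009, 0.0], [-0.009, 1.0, 0.0], [-0.0, 0.0, -1.0]]
force: [-1.7, 1.0, 4.6]
grip_width: 0.0002
time: 4.1
position: [0.5421, -0.0343, 0.0698]
eef_rot: [[-1.0, -0.009, 0.0], [-0.009, 1.0, 0.0], [-0.0, 0.0, -1.0]]
force: [-1.7, 2.4, 8.5]
grip_width: -0.0004
```

```bash
python3 -m handwheel '[0,-4,0,0,0,0,1,0,-4,0,0,0,0,1]';python3 -m handwheel '[0,-4,0,0,0,0,1,0,-4,0,0,0,0,1,0,0,0,0,0,0,1]';python3 -m handwheel '[0,-4,0,0,0,0,1,0,-4,0,0,0,0,1,0,0,0,0,0,0,1]'
```

```text
time: 4.3
position: [0.5424, -0.0423, 0.0707]
eef_rot: [[-1.0, -0.01, 0.001], [-0.01, 1.0, 0.0], [-0.001, 0.0, -1.0]]
force: [-5.3, 1.3, 20.5]
grip_width: 0.0
time: 4.6
position: [0.5426, -0.0513, 0.0708]
eef_rot: [[-1.0, -0.009, 0.001], [-0.009, 1.0, -0.001], [-0.001, -0.001, -1.0]]
force: [-5.0, -0.8, 17.9]
grip_width: 0.0001
time: 4.9
position: [0.5426, -0.0594, 0.0699]
eef_rot: [[-1.0, -0.009, 0.001], [-0.009, 1.0, -0.001], [-0.001, -0.001, -1.0]]
force: [-1.8, -3.0, 6.5]
grip_width: 0.0
```

```bash
python3 -m handwheel '[0,0,-15,0,0,0,1,0,0,-35,0,0,0,1,0,-45,-45,0,0,0,1,0,-45,0,0,0,0,1,0,-45,0,0,0,0,1,0,-45,0,0,0,0,1,0,0,0,0,0,0,1]'; cat > look.py <<'E'
from h import *
import sys
t=sys.argv[1]
for n,(x,y,w,h,f) in dict(top=(195,165,105,70,7.5),scene=(190,170,125,85,6.4)).items():
    a=vision.read_camera(n)["image"]; cv2.imwrite(f"pics/{n}{t}f.png",a[:,:,::-1]); a=a[y:y+h,x:x+w,::-1];cv2.imwrite(f"pics/{n}{t}.png",cv2.resize(a,None,fx=f,fy=f,interpolation=cv2.INTER_CUBIC))
E
python3 look.py 2
```

```text
time: 5.6
position: [0.5437, -0.2342, 0.1545]
eef_rot: [[-1.0, -0.004, 0.001], [-0.004, 1.0, -0.002], [-0.001, -0.002, -1.0]]
force: [0.6, 0.5, -0.1]
grip_width: 0.0001
```

View pics/scene2.png

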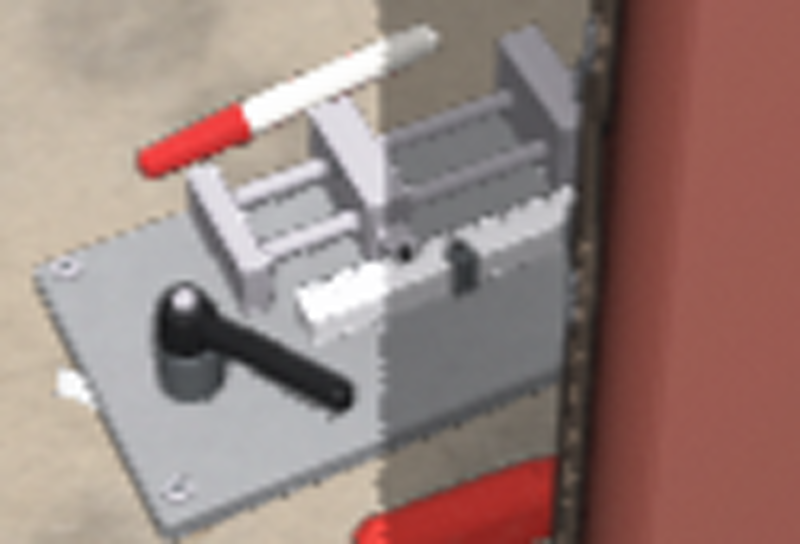

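View pics/top2.png

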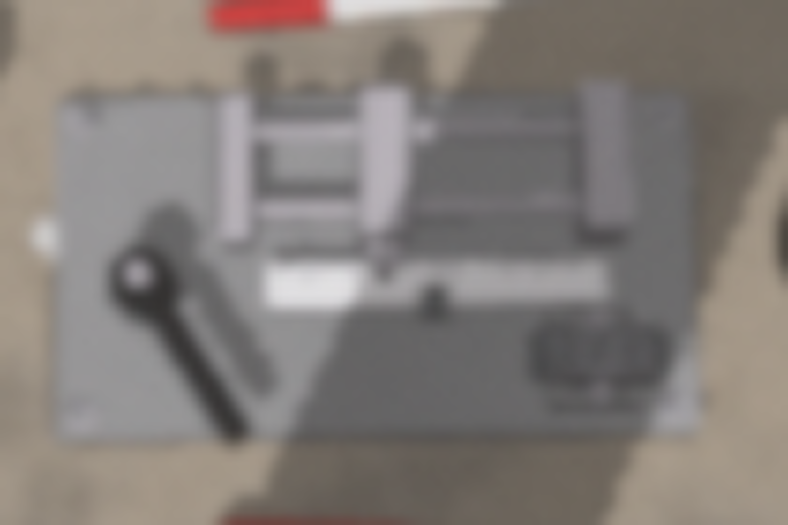

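The jaw moved about 5.6 mm for 25 mm of roll. In the top crop the jaw pointer is at x≈385 and the mark at x≈434, so about 18 mm is left, or three more strokes. The guide's pointers are visible from this parking pose.

```bash
python3 -m handwheel '[0,45,0,0,0,0,1,0,50,0,0,0,0,1,0,50,0,0,0,0,1,0,45,0,0,0,0,1,1,10,40,0,0,0,1,0,0,32,0,0,0,1,0,0,8,0,0,0,1,0,0,0,0,0,0,1]'
```

```text
time: 6.5
position: [0.5398, -0.0281, 0.074]
eef_rot: [[-1.0, -0.01, -0.003], [-0.01, 1.0, 0.001], [0.003, 0.001, -1.0]]
force: [0.5, 0.6, -0.0]
grip_width: 0.0001
```

```bash
python3 -m handwheel '[-2,-5,2,0,0,0,1,0,-1,1.2,0,0,0,1,0,0,0.3,0,0,0,1,0,0,0,0,0,0,1]'
```

```text
time: 6.9
position: [0.5434, -0.0353, 0.0718]
eef_rot: [[-1.0, -0.009, 0.001], [-0.009, 1.0, -0.0], [-0.001, -0.0, -1.0]]
force: [0.3, -0.0, -0.8]
grip_width: 0.0001
```

```bash
python3 -m handwheel '[0,0,1.9,0,0,0,1,0,0,0,0,0,0,1]';python3 -m handwheel '[0,-4,-0.3,0,0,0,1,0,-4,-0.2,0,0,0,1,0,0,0,0,0,0,1]';python3 -m handwheel '[0,-4,0,0,0,0,1,0,-4,0.2,0,0,0,1,0,0,0,0,0,0,1]';python3 -m handwheel '[0,-4,0.2,0,0,0,1,0,-4,0.2,0,0,0,1,0,0,0,0,0,0,1]'
```

```text
time: 7.1
position: [0.5435, -0.0348, 0.07]
eef_rot: [[-1.0, -0.009, 0.001], [-0.009, 1.0, 0.0], [-0.001, 0.0, -1.0]]
force: [0.4, 1.4, 7.0]
grip_width: 0.0002
time: 7.4
position: [0.5436, -0.0434, 0.0708]
eef_rot: [[-1.0, -0.009, 0.001], [-0.009, 1.0, -0.001], [-0.001, -0.001, -1.0]]
force: [-1.7, -0.5, 10.8]
grip_width: -0.0002
time: 7.7
position: [0.5438, -0.0515, 0.0708]
eef_rot: [[-1.0, -0.009, 0.002], [-0.009, 1.0, -0.001], [-0.002, -0.001, -1.0]]
force: [-2.4, -0.6, 12.9]
grip_width: -0.0
time: 8.0
position: [0.5439, -0.0596, 0.0698]
eef_rot: [[-1.0, -0.009, 0.001], [-0.009, 1.0, -0.001], [-0.001, -0.001, -1.0]]
force: [0.4, -2.5, 7.2]
grip_width: -0.0002
```

```bash
python3 -m handwheel '[0,0,-6,0,0,0,1,0.5,12,0,0,0,0,1,0.5,12.5,0,0,0,0,1,0,0,4,0,0,0,1,0,0,1.9,0,0,0,1,0,0,0,0,0,0,1]';python3 -m handwheel '[0,-4,-0.3,0,0,0,1,0,-4,-0.2,0,0,0,1,0,0,0,0,0,0,1]';python3 -m handwheel '[0,-4,0,0,0,0,1,0,-4,0.2,0,0,0,1,0,0,0,0,0,0,1]';python3 -m handwheel '[0,-4,0.2,0,0,0,1,0,-4,0.2,0,0,0,1,0,0,0,0,0,0,1]'
```

```text
time: 8.6
position: [0.5418, -0.0334, 0.0694]
eef_rot: [[-1.0, -0.01, -0.0], [-0.01, 1.0, 0.001], [0.0, 0.001, -1.0]]
force: [-2.8, 3.4, 10.0]
grip_width: 0.0
time: 8.9
position: [0.542, -0.0428, 0.0707]
eef_rot: [[-1.0, -0.009, 0.0], [-0.009, 1.0, -0.001], [-0.0, -0.001, -1.0]]
force: [-6.4, -0.6, 18.6]
grip_width: -0.0001
time: 9.2
position: [0.5422, -0.0511, 0.0707]
eef_rot: [[-1.0, -0.009, 0.001], [-0.009, 1.0, -0.001], [-0.001, -0.001, -1.0]]
force: [-5.4, -1.2, 19.9]
grip_width: -0.0002
time: 9.5
position: [0.5424, -0.0595, 0.0697]
eef_rot: [[-1.0, -0.009, 0.0], [-0.009, 1.0, -0.002], [-0.0, -0.002, -1.0]]
force: [-2.9, -3.2, 10.4]
grip_width: -0.0003
```

Now retract and look before the last stroke.

```bash
python3 -m handwheel '[0,0,-15,0,0,0,1,0,0,-35,0,0,0,1,0,-45,-45,0,0,0,1,0,-45,0,0,0,0,1,0,-45,0,0,0,0,1,0,-45,0,0,0,0,1,0,0,0,0,0,0,1]'; python3 look.py 3
```

```text
time: 10.2
position: [0.5437, -0.2341, 0.154]
eef_rot: [[-1.0, -0.004, 0.0], [-0.004, 1.0, -0.002], [-0.0, -0.002, -1.0]]
force: [1.1, 0.5, 0.3]
grip_width: 0.0001
```

View pics/scene3.png

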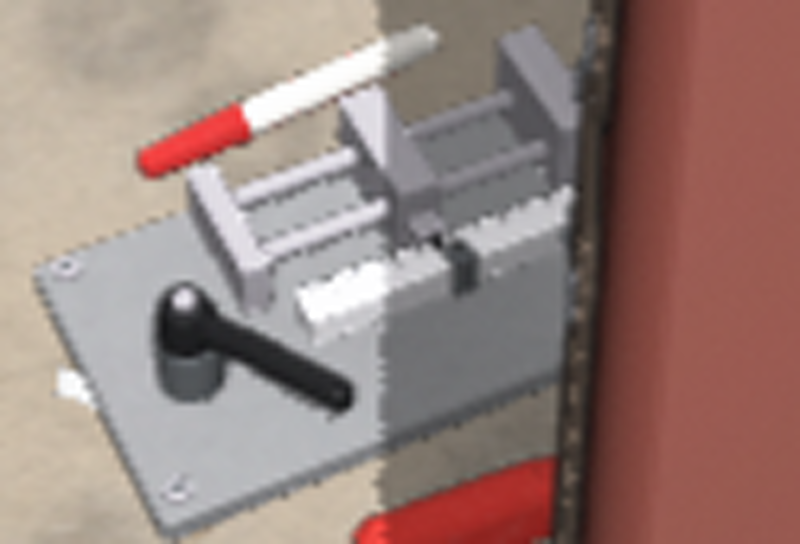

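View pics/top3.png

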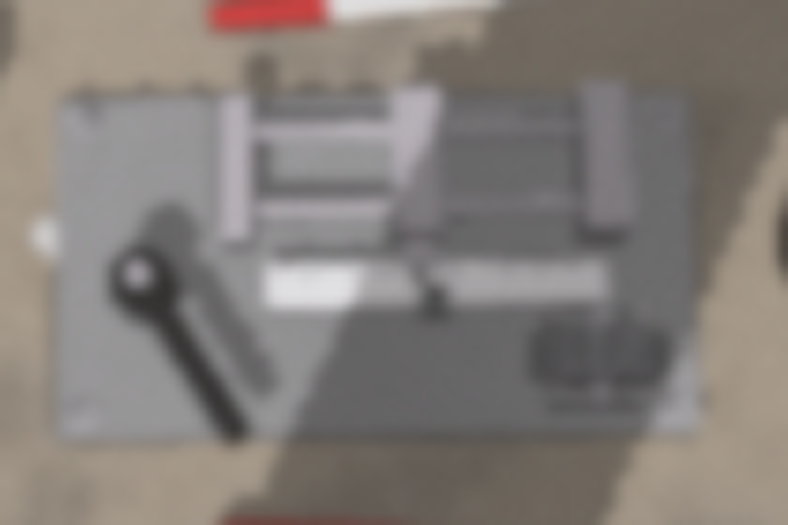

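```bash
python3 - <<'E'
import cv2,numpy as np
a=cv2.imread("pics/top3f.png")[175:210,236:262]; A=cv2.resize(a,None,fx=16,fy=16,interpolation=cv2.INTER_LANCZOS4)
a=cv2.imread("pics/scene3f.png")[190:222,240:272]; B=cv2.resize(a,(560,560),interpolation=cv2.INTER_LANCZOS4)
A=A[:,:];cv2.imwrite("pics/t3z.png",A);cv2.imwrite("pics/s3z.png",B)
E
```

```text
(no output)
```

View pics/t3z.png

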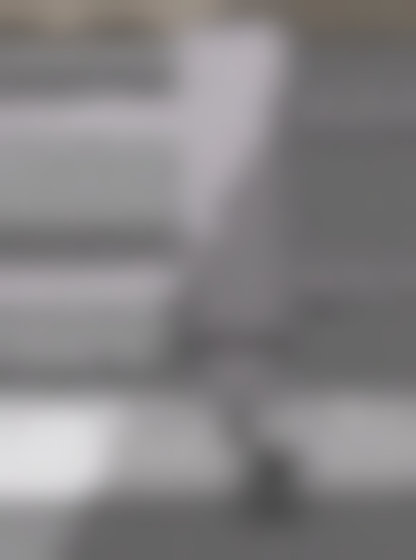

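View pics/s3z.png

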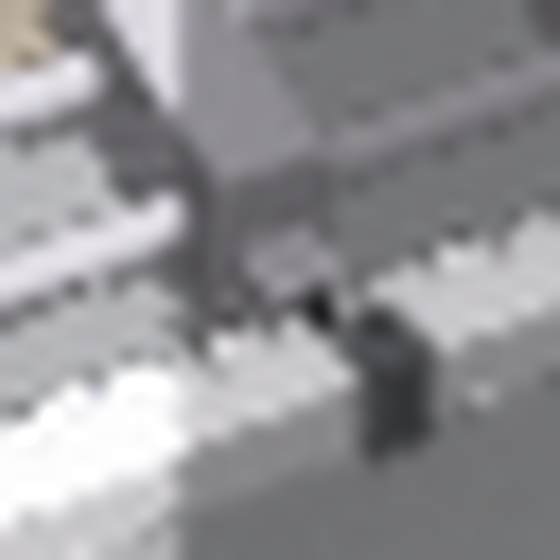

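```bash
cat > m.py <<'E'
from h import *
q=np.load("q.npy");T=vision.read_camera("top");S=vision.read_camera("scene")
def solve(c,o,u,X,z,ax=0):
    f=lambda v:(proj(c,W(q,[X,v[0],z]))[0]+o-u)[ax:ax+1]
    return least_squares(f,[-.01]).x[0]*1e3
E
python3 - <<'E'
from m import *
z=lambda x:236+(x+.5)/16-.5
print("jaw",solve(T,q[3:5],[z(233),0],.0325,.052),"ptr",solve(T,q[3:5],[z(238),0],-.006,.036),"mark",solve(T,q[3:5],[z(272),0],-.02,.036))
d=lambda P:((proj(S,W(q,P))+q[5:7]-[240,190]+.5)*17.5-.5).round(0).tolist()
dt=lambda P:((proj(T,W(q,P))+q[3:5]-[236,175]+.5)*16-.5).round(0).tolist()
for y in(-.014,-.016,-.018): print(y,d([[-.011,y,.036],[-.002,y,.036]]),dt([[-.011,y,.036],[.0325,y,.052]]))
for y in(-.021,-.0225,-.024): print(y,d([[-.012,y,.036],[-.018,y,.036],[-.018,y,.03],[-.02,y+.005,.036],[-.02,y-.005,.036]]),dt([[-.012,y,.036],[-.018,y,.036]]))
E
```

```text
jaw -14.6984428832184 ptr -15.498328681367868 mark -21.2078150942329
-0.014 [[318.0, 332.0], [289.0, 285.0]] [[229.0, 441.0], [229.0, 173.0]]
-0.016 [[331.0, 327.0], [302.0, 280.0]] [[241.0, 441.0], [241.0, 173.0]]
-0.018 [[344.0, 322.0], [315.0, 276.0]] [[253.0, 441.0], [252.0, 173.0]]
-0.021 [[368.0, 320.0], [387.0, 351.0], [386.0, 378.0], [361.0, 374.0], [427.0, 349.0]] [[270.0, 446.0], [271.0, 481.0]]
-0.0225 [[377.0, 316.0], [397.0, 347.0], [396.0, 375.0], [371.0, 370.0], [437.0, 345.0]] [[279.0, 446.0], [279.0, 481.0]]
-0.024 [[387.0, 312.0], [407.0, 343.0], [406.0, 371.0], [381.0, 366.0], [447.0, 341.0]] [[288.0, 446.0], [288.0, 481.0]]
```

```bash
python3 -m handwheel '[0,45,0,0,0,0,1,0,50,0,0,0,0,1,0,50,0,0,0,0,1,0,45,0,0,0,0,1,1,10,40,0,0,0,1,0,0,32,0,0,0,1,0,0,8,0,0,0,1,0,0,0,0,0,0,1]';python3 -m handwheel '[-1.5,-5,2,0,0,0,1,0,-1,1.2,0,0,0,1,0,0,0.3,0,0,0,1,0,0,0,0,0,0,1]'
```

```text
time: 11.2
position: [0.5399, -0.0279, 0.0739]
eef_rot: [[-1.0, -0.01, -0.002], [-0.01, 1.0, 0.0], [0.002, 0.0, -1.0]]
force: [0.4, 0.2, 0.2]
grip_width: -0.0001
time: 11.6
position: [0.5429, -0.0352, 0.0716]
eef_rot: [[-1.0, -0.009, 0.001], [-0.009, 1.0, -0.0], [-0.001, -0.0, -1.0]]
force: [-0.5, 0.1, -0.4]
grip_width: 0.0001
```

```bash
python3 -m handwheel '[0,0,1.8,0,0,0,1,0,0,0,0,0,0,1]';python3 -m handwheel '[0,-4,-0.3,0,0,0,1,0,-4,-0.2,0,0,0,1,0,-4,0,0,0,0,1,0,-4,0.2,0,0,0,1,0,-4,0.2,0,0,0,1,0,-2,0,0,0,0,1,0,0,0,0,0,0,1]'; python3 -m handwheel '[0,0,-15,0,0,0,1,0,0,-35,0,0,0,1,0,-45,-45,0,0,0,1,0,-45,0,0,0,0,1,0,-45,0,0,0,0,1,0,-45,0,0,0,0,1,0,0,0,0,0,0,1]'; python3 look.py 4;python3 - <<'E'
import cv2,numpy as np
a=cv2.imread("pics/top4f.png")[175:210,236:262]; A=cv2.resize(a,None,fx=16,fy=16,interpolation=cv2.INTER_LANCZOS4)
a=cv2.imread("pics/scene4f.png")[190:222,240:272]; B=cv2.resize(a,(560,560),interpolation=cv2.INTER_LANCZOS4)
A=A[:,:];cv2.imwrite("pics/t4z.png",A);cv2.imwrite("pics/s4z.png",B)
E
```

```text
time: 11.8
position: [0.543, -0.0346, 0.0699]
eef_rot: [[-1.0, -0.009, 0.001], [-0.009, 1.0, 0.0], [-0.001, 0.0, -1.0]]
force: [-2.0, 2.1, 8.2]
grip_width: -0.0002
time: 12.5
position: [0.5434, -0.0575, 0.0703]
eef_rot: [[-1.0, -0.009, 0.002], [-0.009, 1.0, -0.001], [-0.002, -0.001, -1.0]]
force: [-1.5, -2.2, 9.0]
grip_width: 0.0
time: 13.2
position: [0.5443, -0.2324, 0.1547]
eef_rot: [[-1.0, -0.004, 0.001], [-0.004, 1.0, -0.002], [-0.001, -0.002, -1.0]]
force: [0.8, -0.2, -0.5]
grip_width: 0.0002
```

View pics/t4z.png

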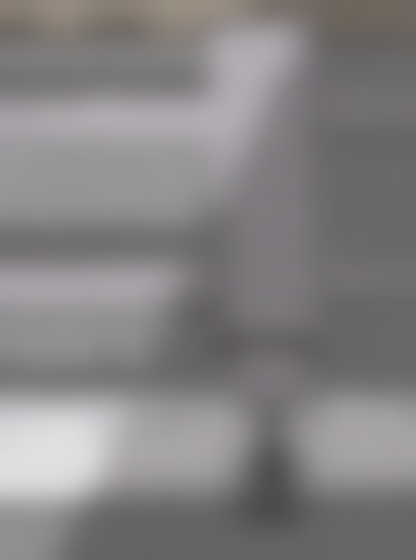

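View pics/s4z.png

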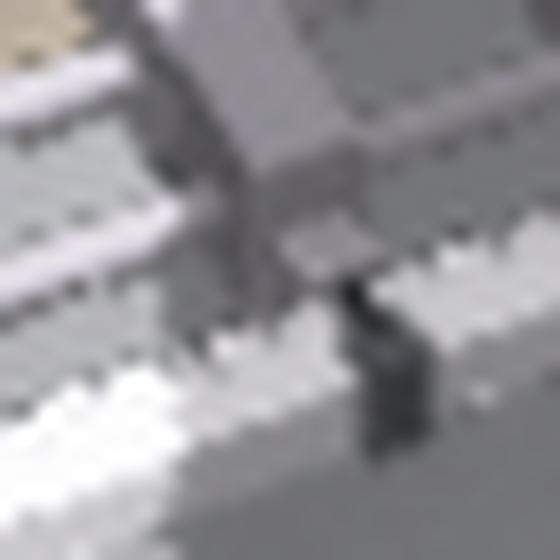

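View pics/scene4.png

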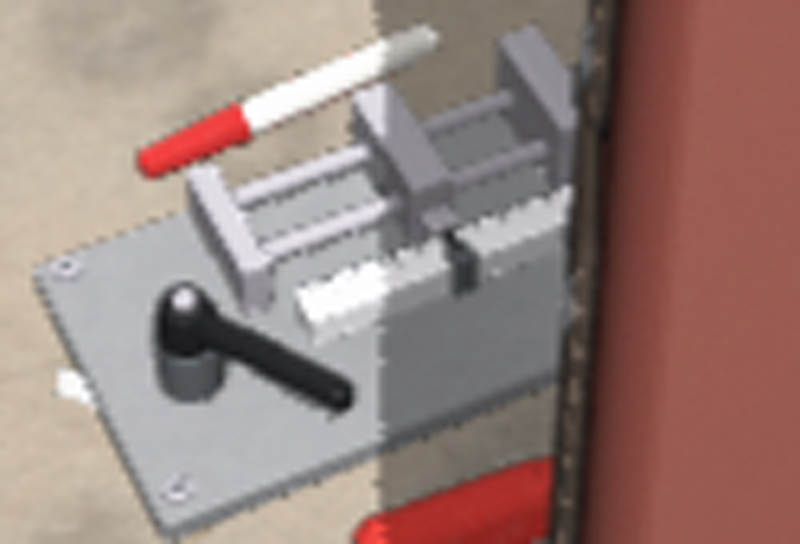

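```bash
python3 - <<'E'
import cv2,numpy as np
for f in("top3f","top4f"):
    g=cv2.cvtColor(cv2.imread(f"pics/{f}.png"),6).astype(float)
    for r in range(181,208): print(f,r,g[r,244:260].astype(int)) if (r>=197 or r in(190,191)) else None
g=cv2.cvtColor(cv2.imread("pics/scene4f.png"),6).astype(int)
print(g[203:218,252:270])
E
```

```text
top3f 190 [115 116 120 128 133 129 125 123 120 114 108 106 106 106 106 106]
top3f 191 [137 137 133 131 127 124 123 123 120 116 111 110 110 110 110 109]
top3f 197 [127 119 107  98  99 107 111 111 106 101 100 102 103 103 103 103]
top3f 198 [117 113 109 107 109 115 119 118 114 110 108 107 108 108 108 108]
top3f 199 [132 129 126 123 122 120 118 118 120 121 123 124 126 129 128 126]
top3f 200 [156 151 148 145 139 128 117 117 127 135 142 144 149 154 154 151]
top3f 201 [167 160 158 157 153 138 119 117 131 143 150 154 158 163 165 163]
top3f 202 [169 165 164 164 161 147 126 116 121 131 143 154 161 164 165 165]
top3f 203 [167 166 165 166 162 154 135 113  99 105 124 146 159 163 163 163]
top3f 204 [158 157 157 156 155 149 132 106  85  85 109 134 149 153 153 153]
top3f 205 [137 137 137 136 135 130 116  95  80  81  98 118 128 131 131 131]
top3f 206 [112 112 112 112 110 107  98  86  77  77  87  99 107 109 110 110]
top3f 207 [100 100 101 101 101  99  94  88  83  83  88  96 100 102 103 103]
top4f 190 [115 115 115 111 107 107 113 119 123 123 120 114 109 106 106 105]
top4f 191 [136 136 132 122 112 108 1
[... 1301 characters left out ...]
189 200 200 201 196 166]
 [197 195 191 162 189 200 200 129  80  74  75  89 129 191 173 144 146 140]
 [188 203 201 196 200 203 203 145  84  77  80  68  89 141 141 134 135 135]
 [174 194 203 204 202 202 202 200 123  65  60  56  85 126 135 135 135 134]
 [200 202 203 202 202 203 175 152 107  66  55  53  84 125 135 164 141 122]
 [202 203 207 202 170 153 143 135 102  64  54  55  83 119 109 124 121 118]
 [204 175 148 148 139 136 135 135 102  66  54  53  77 110 113 114 116 117]
 [151 142 135 134 135 135 136 136 102  65  74  79 102 113 115 115 115 116]
 [135 135 135 135 135 129 127 119 112  91 104 110 112 114 115 115 115 116]
 [135 135 135 128 119 116 115 113 113 110 113 114 114 114 114 115 117 115]]
```

Both views agree. In the top image the jaw's pointer and the mark are both centred at column 252.5 (rows 200–206), and the scene view shows them in line. Next is the lever.

```bash
python3 -m handwheel '[2,45,0,0,0,0,1,4,50,0,0,0,0,1,4,50,0,0,0,0,1,4,50,0,0,0,0,1,4,45,0,0,0,0,1,4,40,0,0,0,0,1,0,0,0,0,0,0,1,0,0,0,0,0,0,1]'
```

```text
time: 14.1
position: [0.5191, 0.054, 0.1548]
eef_rot: [[-1.0, -0.013, -0.0], [-0.013, 1.0, -0.0], [0.0, -0.0, -1.0]]
force: [-0.2, -0.5, 0.6]
grip_width: -0.0001
```

```bash
python3 -m handwheel '[0,-8,20,0,0,0,1,0,0,35,0,0,0,1,0,0,30,0,0,0,1,0,0,20,0,0,0,1,0,0,6,0,0,0,1,0,0,0,0,0,0,1]'; python3 - <<'E'
from h import *
for n in("scene","top"):
    a=vision.read_camera(n)["image"][130:260,150:320,::-1];cv2.imwrite(f"pics/{n}5.png",cv2.resize(a,None,fx=4,fy=4,interpolation=cv2.INTER_CUBIC))
E
```

```text
time: 14.7
position: [0.5193, 0.0437, 0.0432]
eef_rot: [[-1.0, -0.008, -0.001], [-0.008, 1.0, -0.0], [0.001, -0.0, -1.0]]
force: [0.2, 0.5, 0.9]
grip_width: -0.0001
```

View pics/scene5.png

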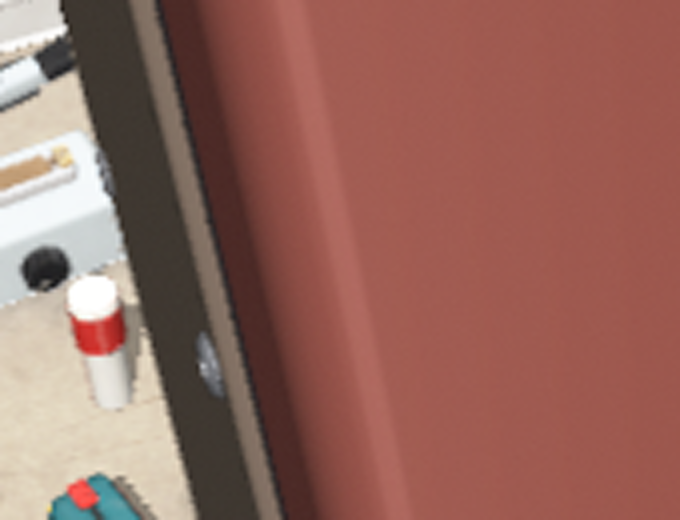

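View pics/top5.png

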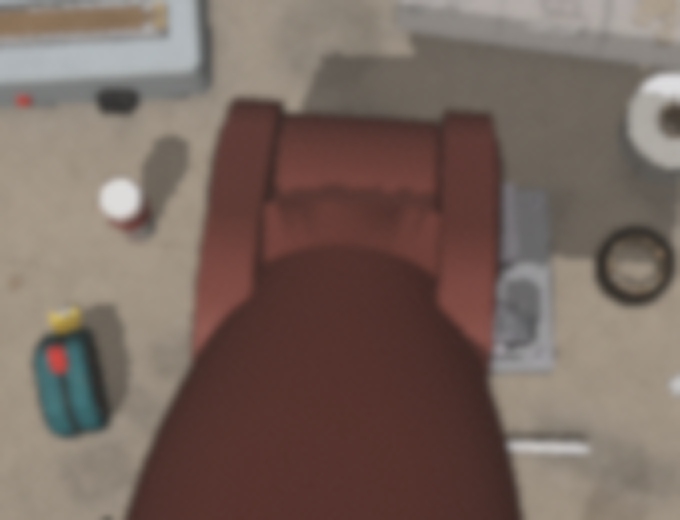

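The arm hides the lever in both views, but the tape measure and glue stick stand well clear of it. I'll push by position and force.

```bash
python3 -m handwheel '[0,6,0,0,0,0,1,0,6,0,0,0,0,1,0,6,0,0,0,0,1,0,6,0,0,0,0,1,0,6,0,0,0,0,1,0,6,0,0,0,0,1,0,6,0,0,0,0,1,0,6,0,0,0,0,1,0,6,0,0,0,0,1,0,6,0,0,0,0,1]';python3 -m handwheel '[0,3,0,0,0,0,1,0,3,0,0,0,0,1,0,3,0,0,0,0,1,0,0,0,0,0,0,1]'
```

```text
time: 15.8
position: [0.519, 0.1046, 0.0436]
eef_rot: [[-1.0, -0.009, -0.0], [-0.009, 1.0, -0.0], [0.0, -0.0, -1.0]]
force: [-1.3, -0.7, 0.6]
grip_width: 0.0003
time: 16.2
position: [0.5195, 0.1135, 0.0438]
eef_rot: [[-1.0, -0.009, 0.001], [-0.009, 1.0, 0.0], [-0.001, 0.0, -1.0]]
force: [0.2, 0.5, 0.0]
grip_width: 0.0001
```

```bash
for i in 1 2; do python3 -m handwheel '[0,2,0,0,0,0,1,0,2,0,0,0,0,1,0,0,0,0,0,0,1]' | grep -E "pos|force"; done
```

```text
position: [0.5192, 0.1173, 0.0437]
force: [0.2, 0.6, -0.0]
position: [0.5191, 0.1214, 0.0437]
force: [0.2, 0.2, 0.7]
```

```bash
python3 -m handwheel '[0,2,0,0,0,0,1,0,0,0,0,0,0,1]' | grep -E "pos|force"; python3 -m handwheel '[0,2,0,0,0,0,1,0,0,0,0,0,0,1]' | grep -E "pos|force"
```

```text
position: [0.519, 0.1234, 0.0437]
force: [0.8, -0.7, 0.5]
position: [0.519, 0.1249, 0.0436]
force: [-0.4, -4.1, 0.0]
```

```bash
python3 -m handwheel '[0,2,0,0,0,0,1,0,0,0,0,0,0,1]' | grep -E "pos|force"
```

```text
position: [0.519, 0.1257, 0.0436]
force: [-0.1, -10.2, -0.4]
```

At the stop: 10 N back. I'll let go, retract upward and look.

```bash
python3 -m handwheel '[0,0,0,0,0,0,1,0,0,0,0,0,0,1,0,-6,0,0,0,0,1,0,-4,-20,0,0,0,1,0,0,-40,0,0,0,1,0,0,-50,0,0,0,1,0,-50,0,0,0,0,1,0,-50,0,0,0,0,1,0,-50,0,0,0,0,1,0,-50,0,0,0,0,1]';python3 -m handwheel '[0,-50,0,0,0,0,1,0,-50,0,0,0,0,1,0,-45,0,0,0,0,1,0,0,0,0,0,0,1]'; python3 look.py 6
```

```text
time: 18.4
position: [0.5209, -0.0843, 0.154]
eef_rot: [[-1.0, -0.01, 0.001], [-0.01, 1.0, 0.001], [-0.001, 0.001, -1.0]]
force: [1.0, 0.5, -0.1]
grip_width: 0.0
time: 18.8
position: [0.5225, -0.233, 0.1536]
eef_rot: [[-1.0, -0.004, 0.002], [-0.004, 1.0, -0.001], [-0.002, -0.001, -1.0]]
force: [0.3, 1.5, 0.1]
grip_width: -0.0001
```

View pics/scene6.png

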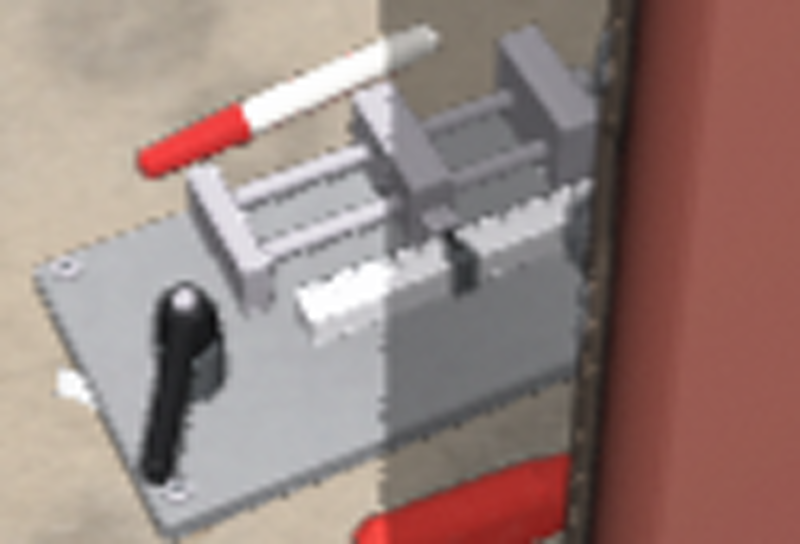

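View pics/top6.png

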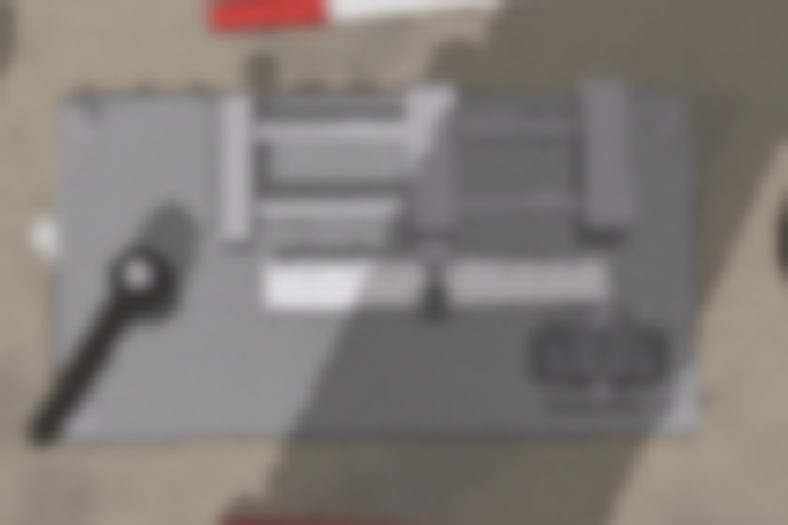

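The lever is mirrored to the left: its tip moved from (235,435) to (42,432) in the top crop, about 0.54 rad left of the guide's -x. The pointers are still in line at x≈434.

```bash
python3 -c "
from cell import env;print(env.sign_off(), env.observe()['time'])"
```

```text
the job is handed in; nothing more can be done
the job is handed in; nothing more can be done
```

The strap guide is set and locked, and I handed the job in at about 19 s of the 51 s allowed. The hand-in gave no verdict.

**Jaw setting:** I rolled the wheel to the right in four fingertip strokes, about 98 mm of rim in all. Before locking, both pointers were centred on the same top-camera pixel column (252.5), which puts them within about 0.5 mm. The scene camera agreed. A rougher reading from the jaw's edges came out about 1 mm short, still inside the 2.5 mm tolerance.

**Lever:** I pushed it left with the closed fingers until it pushed back with about 10 N at its stop. The last picture shows it leaning about 0.54 rad to the left, against 0.55 rad nominal, with the pointers still in line.

**Press on the wheel:** It reached about 20 N in mid-stroke on two of the four strokes, above the suggested 3 to 10 N. The wheel still rolled without slipping noticeably.

**Bystanders:** I took the arm clear of everything before handing in, and saw no bystander moved. I did not measure their positions, and the arm hid some of them in the last pictures.

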